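# Clamp the cheese on the slicing board

## Task

Get the cheese ready for slicing, using only pushes with the fingertips: push the block of cheese along the board until its long side lies flat against the wooden fence, then flip the clamp lever over past its centre so that it snaps down and its foot presses on the cheese. Do not pick up or tip the cheese, do not flip the lever before the cheese is home, and leave the jar, the mill and the dish where they stand.

Things in the scene. Friction and masses are not known exactly. Their poses are not given: they have to be found in the camera images.
- board: Fixed wooden slicing board, 220 (its x) x 360 (its y) x 18 mm thick. Origin: centre of its underside, on the counter; z up. A dark wooden fence stands across it near its +y end; the cheese is pushed to the board's +y to reach it. Behind the fence two steel cheeks (28 mm along y, 32 mm over all along x, top 98 mm above the counter) carry the clamp lever.
- fence_face (a point): Middle of the fence's working face, which looks to the board's -y: at board x = 0, y = +70 mm, 33 mm above the counter. Axes as the board's. The fence is 160 mm long (along x), 15 mm thick and 30 mm high above the board's top.
- cheese_center (a point): Centre of the loose ochre block of cheese, 110 (its x) x 60 (its y) x 50 mm high, about 0.3 kg, lying on the board (centre 43 mm above the counter) on the fence's -y side, up to 15 degrees askew. Home, a 110 mm side lies flat on the fence and the centre is at board y = +40 mm. It slides at a push of 1 to 4 N; a wide or central push squares it on the fence.
- clamp (a joint): Lever angle about its hinge (rad). 0 = open: lever up, leaning 23 degrees past upright to the board's +y, away from the cheese. 1.97 = stop, lever level, pointing to -y. A spring snaps it to the nearer end; centre at 0.99. On the cheese it rests at about 1.9. The flip takes about 4 N to -y, 65 mm from the hinge, less near the centre; past the centre it goes by itself.
- clamp_pivot (a point): The lever's hinge, its axis along the board's x: at board x = 0, y = +90 mm, 85 mm above the counter.
- handle_end (a point): Free end of the clamp lever, 125 mm from the hinge. The lever is a steel bar 14 mm wide (along the board's x) and 8 mm thick up to 75 mm from the hinge, then a round black handle of 20 mm diameter to the end. Open, this end is about 200 mm above the counter.
- jar: Bystander: green glass jar with a steel cap, diameter 68, height 90 mm, standing on the counter; origin at the centre of its underside.
- mill: Bystander: turned dark wooden pepper mill, diameter 52, height 118 mm; origin at the centre of its underside.
- dish: Bystander: small white bowl, rim diameter 90, height 40 mm; origin at the centre of its underside.
- clamp_foot (a point): Tip of the clamp's foot, a round rubber end of 18 mm diameter fixed on the lever 50 mm from the hinge and reaching 20 mm out from the lever's middle line. Turns with the lever; clamped, it rests on top of the cheese, 68 mm above the counter.

How it is judged:
On the way, in this order (a step that is already met when the one before it is completed fails the run):
1. the cheese lies flat against the fence while the lever is still open (y of cheese_center in the frame of board above 0.0355 m and angle between the y axis of cheese_center and the y axis of board, either way round below 0.07 rad and value of joint clamp below 0.4 rad), for 0.2 s.
2. the lever has snapped over and its foot presses on the cheese (value of joint clamp above 1.75 rad and contact force between clamp and cheese above 1 N), for 0.2 s.
At the end, for the whole second after the job is handed in: The cheese lies on the board with its long side within 4.5 mm of the fence face and within 0.07 rad of parallel to it, the clamp lever is snapped over (above 1.75 rad), its foot presses on the cheese with over 1 N, and the cheese is at rest (all of step 2 and y of cheese_center in the frame of board above 0.0355 m and angle between the y axis of cheese_center and the y axis of board, either way round below 0.07 rad and angle between cheese_center's own z axis and vertical below 0.08 rad and linear speed of cheese below 0.02 m/s); the robot touches nothing.
It fails at once if the cheese is lifted more than 12 mm (height (world z) of cheese_center above 0.055 m).
It fails at once if the cheese is tipped (angle between cheese_center's own z axis and vertical above 0.35 rad).
It fails at once if the lever is flipped before the cheese is home (value of joint clamp above 1.2 rad and y of cheese_center in the frame of board below 0.033 m).
It fails at once if the jar, the mill or the dish is moved more than 25 mm (distance of any of jar, mill, dish from where it was at the start of the episode above 0.025 m).
It also fails if it takes over 45 s, if anything falls off the work surface, if the arm or the gripper's body presses on something with over 40 N, if the wrist force passes 120 N, or if a joint passes its speed limit or range.

## Robot

A 6-joint arm with a two-finger parallel gripper is mounted at the origin on the work surface. World frame = base frame: x ahead of the robot, y to its left, z up, the work surface at z = 0. Lengths are in m, angles in rad, forces in N, time in s.
With the tool pointing down it reaches from about 0.35 to 0.975 m from the base axis. Payload 7.1 kg.
Tool frame: the origin (TCP) lies at the very end of the fingers, on their centre line; the grasp point (between the pads) lies 19 mm behind it; z points along the fingers, y is the direction in which the jaws open and shut (so a half turn about z gives the same grasp; the last joint's range is limited). The gripper opens to 88 mm and grips with 3 to 60 N. Pads are 20 mm wide; open, the fingers measure 115 mm over their backs; the gripper's body (75 mm by 178 mm) begins 61 mm behind the grasp point.
Start: joints at [-1.344, 0.423, 1.63, -0, 1.089, -0.019], TCP at [0.152, -0.606, 0.223] pointing down, gripper open.
Joint ranges: [-3, 3], [-0.9, 2.11], [0.09, 2.58], [-1.31, 4.45], [0.11, 2.69], [-2.54, 2.54]. Speed limits (rad/s): [2.39, 2.39, 3.01, 3.14, 3.14, 3.14].

## Interface

Orientations are given as a unit quaternion [x, y, z, w].
In Python, from bench import bot gives the robot as it stands. The module is installed in compiled form; this text tells all that it offers.
- The arm moves only by the tool jog_arm, never from a script. Its argument "moves" is a list of rows, each an object with "grip": the opening, from 0 (shut) to 1 (fully open); "translation": the shift along the tool's x, y, z in m, a list of three; "roll": the turn about the tool's z in rad. A call has 1 to 12 rows; each row is the pose to reach, as a shift and turn from the pose commanded when the call began, along the tool's axes at that moment; what a row does not reach only later rows make up. A row lasts 1/10 s, in which the tool goes at most 50 mm and 8.59 degrees, less where a joint would pass 70% of its speed; a pose out of reach is approached as far as the arm can. A call with a gripper value outside its range is refused whole. The fingers move at their own pace and stop on an object; the grip force is fixed at half the most. Time passes only in rows, so rows that repeat a pose let the fingers close. It gives the time, the measured TCP pose, the force and the opening at its end, in the units of the state.
- bot.sense(): the state, without advancing time (a new reading comes with each control period).
- bot.get_image(name): name is "scene" or "top" or "wrist"; returns (picture, depth): 400x640x3 uint8, blue, green, red; 400x640 float32, m along the optical axis (not along the pixel's ray), 0 where there is no reading.
- bot.get_calibration(name): a dict with "camera_matrix" (3x3 intrinsics, pixels), "extrinsics" (4x4, takes a point from camera to world coordinates); the wrist camera has in their place "tool_from_camera" (4x4, takes a point from camera to tool coordinates, whose origin is the TCP and whose axes are the flange's). Camera axes: x right, y down, z forward; pixel columns grow to the right and rows downward; lengths in m; the calibration is good to about 2 mm. A picture is of the moment at which its call begins: read the wrist's pose just before it. get_calibration takes no time and is no camera call.
- bot.sign_off(): hands the job in, once; it reports no verdict.
The state is a dict: "t": time; "joints": joint angles; "qvel": joint speeds; "effort": joint torques, N m; "ee_pos": TCP position; "tcp_rot": TCP orientation; "force": force on the tool from outside, world axes, zero at the start; "wrist_torque": the same for the moment, N m; "width": opening from 0.0 (shut) to 1.0 (fully open).
Only numpy, scipy, OpenCV 4.12 (cv2) and the standard library are available. Lean on these libraries where they do the work, as an engineer would, in place of code of your own. Each camera call takes 0.05 s, during which the arm holds its last target.

## Working session

There is one attempt and no reset: what is moved stays moved. The work goes in short steps, Python scripts to look and compute and a tool call to move; the robot and the scene stay as the last step left them, time stands still between calls to the robot, and variables do not carry over. Pictures are saved under pics/ and viewed, and the job is handed in when it is done.

Besides the shell and the picture viewer there is one more tool, called after ">>>" as name(argument=value, ...), one argument or row to a line, values as JSON. jog_arm: Moves the arm, as the interface text tells. Its arguments: {"type":"object","properties":{"moves":{"type":"array"}},"required":["moves"]}

```bash
mkdir -p pics
python3 - <<'E'
from bench import bot
import cv2,numpy as np
s=bot.sense();print(s)
for n in("scene","top"):
    p,d=bot.get_image(n);cv2.imwrite(f"pics/{n}0.png",p);np.save(f"pics/{n}0.npy",d)
    c=bot.get_calibration(n);print(n,c)
E
```

```text
{'t': 0.0, 'joints': array([-1.34398149e+00,  4.23842429e-01,  1.63064185e+00,  1.78290164e-05,
        1.08858960e+00, -1.90137084e-02]), 'qvel': array([-0.00172471,  0.0011157 ,  0.00014076,  0.00089488, -0.00088022,
        0.00090961]), 'effort': array([-2.88302626e-04, -5.44620895e+01, -2.73666501e+01,  6.44593081e-02,
        2.26611266e-02, -1.32556361e-04]), 'ee_pos': array([ 0.1520028 , -0.6056907 ,  0.22191962]), 'tcp_rot': array([ 9.92455782e-01,  1.22600868e-01, -6.89593570e-05, -7.37437866e-04]), 'force': array([-0.62495991, -0.6936981 , -0.61410265]), 'wrist_torque': array([ 0.05082611, -0.00507637,  0.02953492]), 'width': 0.998958958357115}
scene {'camera_matrix': array([[364.33504957,   0.        , 329.19814611],
       [  0.        , 364.33504957, 201.82150856],
       [  0.        ,   0.        ,   1.        ]]), 'extrinsics': array([[-0.84921959,  0.40640496, -0.33713661,  0.80033633],
       [ 0.52784782,  0.63614531, -0.56275734,  0.42463056],
       [-0.0142395 , -0.65586138, -0.75474703,  0.6838974 ],
       [ 0.        ,  0.        ,  0.        ,  1.        ]])}
top {'camera_matrix': array([[387.40602836,   0.        , 319.94736454],
       [  0.        , 387.40602836, 196.59079578],
       [  0.        ,   0.        ,   1.        ]]), 'extrinsics': array([[ 0.01093943, -0.98569678,  0.16817307,  0.42041289],
       [-0.9997704 , -0.00768282,  0.02000314,  0.01778168],
       [-0.01842499, -0.16835328, -0.98555451,  0.90430729],
       [ 0.        ,  0.        ,  0.        ,  1.        ]])}
```

View pics/scene0.png

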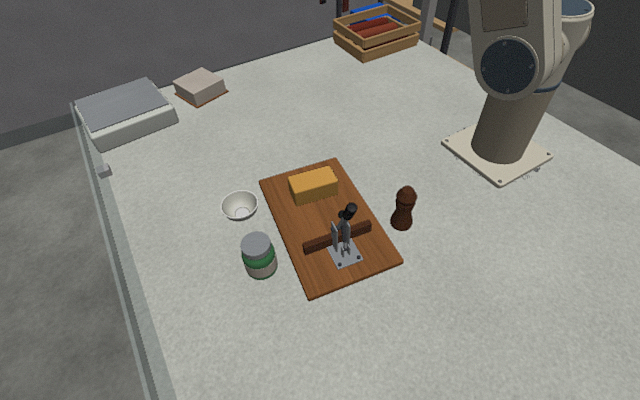

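View pics/top0.png

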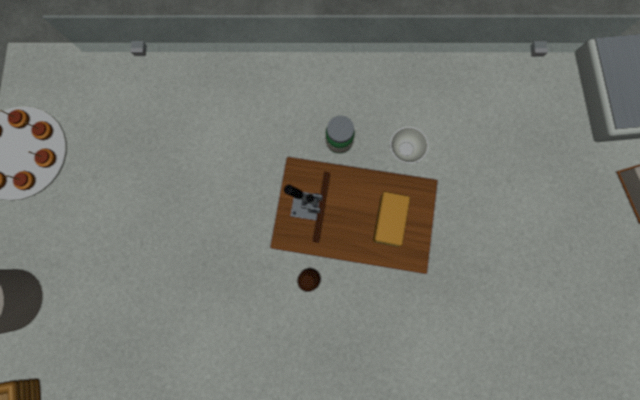

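The top view shows the board at (271–437, 157–272), the cheese at about (392,219), the fence at about (321,207), the handle at (293,191), the jar at (340,133), the dish at (408,144) and the mill at (309,280). Next I'll measure these.

```bash
cat > h.py <<'E'
from bench import bot
import cv2,numpy as np
def world(n,d):
    c=bot.get_calibration(n);K=c["camera_matrix"];E=c["extrinsics"]
    v,u=np.mgrid[0:400,0:640]
    P=np.stack([(u-K[0,2])/K[0,0]*d,(v-K[1,2])/K[1,1]*d,d],-1)
    return P@E[:3,:3].T+E[:3,3]
def rect(pts):
    (c,s,a)=cv2.minAreaRect((pts*1000).astype(np.float32));return np.array(c),s,a
def cheese(n,p,W,lo=.055,hi=.08):
    hsv=cv2.cvtColor(p,cv2.COLOR_BGR2HSV)
    m=(hsv[...,0]>14)&(hsv[...,0]<26)&(hsv[...,1]>150)&(W[...,2]>lo)&(W[...,2]<hi)
    return m
E
python3 - <<'E'
from h import *
for n in("top","scene"):
    p=cv2.imread(f"pics/{n}0.png");d=np.load(f"pics/{n}0.npy");W=world(n,d)
    near=(abs(W[...,0]-.4)<.3)&(abs(W[...,1])<.4)&(d>0)
    X=W[...,0];Y=W[...,1];Z=W[...,2]
    hsv=cv2.cvtColor(p,cv2.COLOR_BGR2HSV)
    m=near&(Z>.012)&(Z<.024)&(hsv[...,1]>80)
    l,lab,st,_=cv2.connectedComponentsWithStats(m.astype(np.uint8)); i=1+np.argmax(st[1:,4]);m=lab==i
    print(n,"board",rect(W[m][:,:2]),np.median(Z[m]))
    m=cheese(n,p,W);print("cheese",m.sum(),rect(W[m][:,:2]),np.median(Z[m]))
    v,u=np.where(near&(Z>.03))
    m=(near&(Z>.03)).astype(np.uint8)
    k,lab,st,ce=cv2.connectedComponentsWithStats(m)
    for i in range(1,k):
        if st[i,4]>30:
            q=W[lab==i];print(i,st[i],q.min(0).round(3),q.max(0).round(3),np.median(q,0).round(3))
E
```

```text
top board (array([533.92004395, -44.30326843]), (357.21484375, 217.46078491210938), 81.36763763427734) 0.01909206507147393
cheese 1544 (array([356.01025391, 291.83682251]), (893.3404541015625, 454.6872253417969), 88.76184844970703) 0.06889492472837383
1 [326 133  27  18 385] [ 0.679 -0.038  0.03 ] [0.7   0.023 0.095] [ 0.688 -0.006  0.067]
2 [390 141  38  23 158] [ 0.647 -0.211  0.03 ] [ 0.7   -0.124  0.045] [ 0.67  -0.186  0.04 ]
3 [283 171  47  72 959] [0.466 0.015 0.03 ] [0.625 0.101 0.206] [0.548 0.045 0.052]
4 [ 373  192   37   55 1505] [ 0.459 -0.159  0.03 ] [ 0.575 -0.082  0.075] [ 0.515 -0.119  0.069]
5 [296 269  23  23 389] [0.363 0.036 0.03 ] [0.406 0.081 0.12 ] [0.386 0.058 0.109]
scene board (array([536.89465332, -41.05078125]), (360.26165771484375, 218.03094482421875), 81.33052062988281) 0.018118931935464877
cheese 933 (array([ 180.72277832, -425.01296997]), (1061.71240234375, 285.91802978515625), 52.55066680908203) 0.06754578555541202
1 [ 468    0   89  101 7628] [ 0.1   -0.076  0.244] [0.181 0.105 0.439] [0.156 0.035 0.356]
2 [ 288  165   50   38 1311] [ 0.46 -0.16  0.03] [ 0.578 -0.08   0.072] [ 0.526 -0.104  0.067]
3 [394 185  24  37 616] [0.368 0.041 0.03 ] [0.409 0.082 0.12 ] [0.397 0.07  0.089]
4 [230 190  29  29 193] [ 0.649 -0.213  0.03 ] [ 0.7   -0.122  0.042] [ 0.671 -0.185  0.037]
5 [ 302  202   70   53 1239] [0.468 0.016 0.03 ] [0.627 0.103 0.204] [0.558 0.051 0.049]
6 [257 231  20  35 231] [ 0.682 -0.03   0.03 ] [0.7   0.025 0.093] [0.693 0.008 0.087]
```

```bash
cat >> h.py <<'E'
BC=np.array([.5355,-.0425]);BA=np.radians(81.35)
by=np.array([np.cos(BA),np.sin(BA)]);bx=np.array([by[1],-by[0]])
def tob(W): q=W[...,:2]-BC; return np.stack([q@bx,q@by],-1)
def cheese_pose(n,p,d):
    W=world(n,d);m=cheese(n,p,W,.06)&(abs(W[...,0]-.53)<.15)&(abs(W[...,1]+.05)<.17)
    return rect(tob(W[m]))
E
python3 - <<'E'
from h import *
for n in("top","scene"):
    p=cv2.imread(f"pics/{n}0.png");d=np.load(f"pics/{n}0.npy");W=world(n,d)
    print(n,cheese_pose(n,p,d))
    B=tob(W);Z=W[...,2]
    near=(abs(B[...,0])<.1)&(abs(B[...,1]-.09)<.12)
    f=near&(Z>.044)&(Z<.052)&(abs(abs(B[...,0])-.05)<.03);print("fence",rect(B[f]))
    h=near&(Z>.16);q=np.c_[B[h],Z[h]];print("handle",q.min(0),q.max(0),q.mean(0))
    for nm,c in(("jar",(.71,-.006)),("dish",(.69,-.166)),("mill",(.386,.058))):
        g=(np.hypot(W[...,0]-c[0],W[...,1]-c[1])<.06)&(Z>.022)
        w=W[g];print(nm,w.min(0).round(3),w.max(0).round(3),rect(tob(w))[0])
E
python3 -c "
from h import *
c=bot.get_calibration('wrist');print(c)"
```

```text
top (array([ -5.50000763, -80.2545929 ]), (60.25428009033203, 110.92326354980469), 87.85545349121094)
fence (array([-0.77250671, 76.70043945]), (15.03645133972168, 158.288330078125), 89.9611587524414)
handle [-0.01098758  0.1109765   0.16083082] [0.00830263 0.14473123 0.20551159] [-0.0026157   0.1274287   0.18960707]
jar [ 0.679 -0.042  0.022] [0.743 0.025 0.096] [166.27140808  61.3993454 ]
dish [ 0.647 -0.211  0.022] [ 0.736 -0.124  0.045] [172.96984863 -99.57673645]
mill [0.363 0.018 0.022] [0.444 0.081 0.904] [-148.0242157    70.70451355]
scene (array([-73.47707367, -25.40313721]), (102.51912689208984, 294.2425842285156), 53.53440856933594)
fence (array([ 0.38202667, 78.45256042]), (159.11822509765625, 16.276460647583008), 0.0884331688284874)
handle [-0.00888975  0.11754386  0.16012095] [0.01037256 0.14719473 0.20428477] [0.00334564 0.13663483 0.18971914]
jar [ 0.682 -0.035  0.022] [0.749 0.029 0.093] [170.83525085  66.70752716]
dish [ 0.649 -0.213  0.022] [ 0.737 -0.122  0.042] [174.59384155 -97.45108032]
mill [0.368 0.039 0.022] [0.409 0.083 0.12 ] [-159.47041321   83.79917145]
{'camera_matrix': array([[283.61581047,   0.        , 321.13396987],
       [  0.        , 283.61581047, 198.01710198],
       [  0.        ,   0.        ,   1.        ]]), 'tool_from_camera': array([[-2.89108693e-04, -9.56917533e-01, -2.90359693e-01,
         8.04679676e-02],
       [ 9.99999569e-01, -5.32710155e-04,  7.59923379e-04,
        -4.54043830e-04],
       [-8.81861562e-04, -2.90359348e-01,  9.56917275e-01,
        -1.61741626e-01],
       [ 0.00000000e+00,  0.00000000e+00,  0.00000000e+00,
         1.00000000e+00]])}
```

>>> jog_arm(
  moves=[
    {"grip": 0.5, "translation": [0.037, -0.027, 0], "roll": -0.1},
    {"grip": 0.5, "translation": [0.075, -0.053, 0], "roll": -0.2},
    {"grip": 0.5, "translation": [0.112, -0.08, 0], "roll": -0.3},
    {"grip": 0.5, "translation": [0.15, -0.107, 0], "roll": -0.4},
    {"grip": 0.5, "translation": [0.187, -0.134, 0], "roll": -0.5},
    {"grip": 0.5, "translation": [0.225, -0.16, 0], "roll": -0.6},
    {"grip": 0.5, "translation": [0.262, -0.187, 0], "roll": -0.7},
    {"grip": 0.5, "translation": [0.3, -0.214, 0], "roll": -0.8},
    {"grip": 0.5, "translation": [0.337, -0.241, 0], "roll": -0.9},
    {"grip": 0.5, "translation": [0.375, -0.268, 0], "roll": -1.0},
    {"grip": 0.5, "translation": [0.412, -0.295, 0], "roll": -1.1},
    {"grip": 0.5, "translation": [0.449, -0.321, 0], "roll": -1.174},
  ],
)

```text
t: 1.3
ee_pos: [0.5102, -0.1837, 0.2225]
tcp_rot: [0.757, 0.653, -0.0, -0.0]
force: [0.0, 0.1, -0.3]
width: 0.496
```

>>> jog_arm(
  moves=[
    {"grip": 0.5, "translation": [0, 0, 0.045], "roll": 0},
    {"grip": 0.5, "translation": [0, 0, 0.09], "roll": 0},
    {"grip": 0.5, "translation": [0, 0, 0.13], "roll": 0},
    {"grip": 0.5, "translation": [0, 0, 0.16], "roll": 0},
    {"grip": 0.5, "translation": [0, 0, 0.18], "roll": 0},
    {"grip": 0.5, "translation": [0, 0, 0.192], "roll": 0},
    {"grip": 0.5, "translation": [0, 0, 0.192], "roll": 0},
  ],
)

```text
t: 2.0
ee_pos: [0.5084, -0.1852, 0.0292]
tcp_rot: [0.758, 0.652, -0.001, -0.001]
force: [-1.2, 0.4, 0.2]
width: 0.497
```

Run:
```python
from h import *
s=bot.sense();print(s["ee_pos"],tob(s["ee_pos"][None]),s["tcp_rot"])
p,d=bot.get_image("scene");cv2.imwrite("pics/s1.png",p[130:330,200:450].repeat(3,0).repeat(3,1)[:600,:750])
print(s["force"])
```

```text
[ 0.50841654 -0.18517415  0.02921333] [[-0.00531747 -0.14512461]] [ 7.58429740e-01  6.51752957e-01 -7.32607676e-04 -1.36983014e-03]
[-1.21335274  0.40973286  0.15258508]
```

View pics/s1.png

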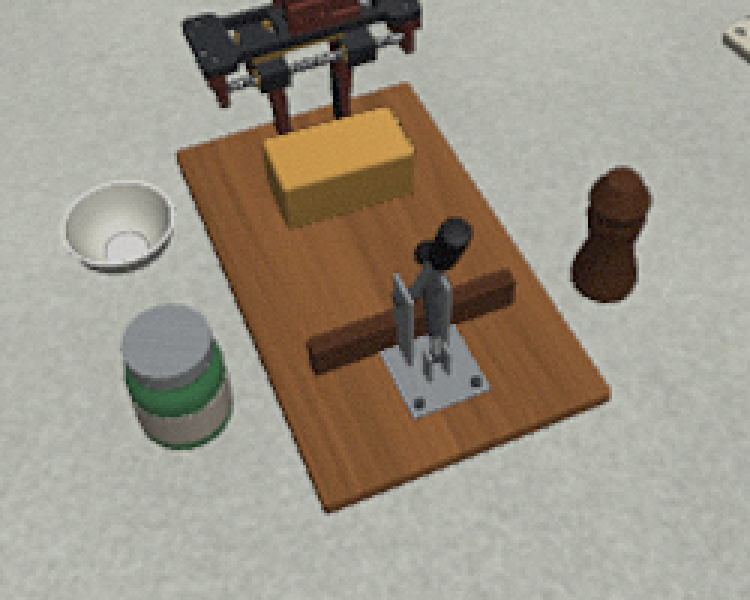

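The fingers stand behind the cheese, at about (280,110) and (340,90) in the crop. The lever is open, and nothing is touching yet. Now I'll push.

>>> jog_arm(
  moves=[
    {"grip": 0.5, "translation": [0.01, 0, 0], "roll": 0},
    {"grip": 0.5, "translation": [0.02, 0, 0], "roll": 0},
    {"grip": 0.5, "translation": [0.03, 0, 0], "roll": 0},
    {"grip": 0.5, "translation": [0.04, 0, 0], "roll": 0},
    {"grip": 0.5, "translation": [0.05, 0, 0], "roll": 0},
    {"grip": 0.5, "translation": [0.06, 0, 0], "roll": 0},
    {"grip": 0.5, "translation": [0.07, 0, 0], "roll": 0},
    {"grip": 0.5, "translation": [0.08, 0, 0], "roll": 0},
    {"grip": 0.5, "translation": [0.09, 0, 0], "roll": 0},
    {"grip": 0.5, "translation": [0.1, 0, 0], "roll": 0},
    {"grip": 0.5, "translation": [0.11, 0, 0], "roll": 0},
    {"grip": 0.5, "translation": [0.12, 0, 0], "roll": 0},
  ],
)

```text
t: 3.25
ee_pos: [0.5275, -0.0661, 0.0306]
tcp_rot: [0.758, 0.652, -0.0, -0.0]
force: [-0.5, -3.2, 2.8]
width: 0.503
```

Run:
```python
from h import *
s=bot.sense();print(s["ee_pos"],tob(s["ee_pos"][None]),s["force"])
for n in ("scene","top"):
    p,d=bot.get_image(n);np.save(f"pics/{n}2.npy",d);cv2.imwrite(f"pics/{n}2.png",p)
    print(cheese_pose(n,p,d))
    if n=="scene":cv2.imwrite("pics/s2.png",p[130:330,200:450].repeat(3,0).repeat(3,1))
```

```text
[ 0.52753417 -0.06610275  0.0306    ] [[-0.00432541 -0.02453232]] [-0.52552755 -3.20692902  2.77911131]
(array([-58.4143486 ,  32.62546158]), (80.5085678100586, 227.10401916503906), 76.57300567626953)
(array([-8.24377441, 41.31060791]), (109.28345489501953, 15.823662757873535), 1.3028098344802856)
```

View pics/s2.png

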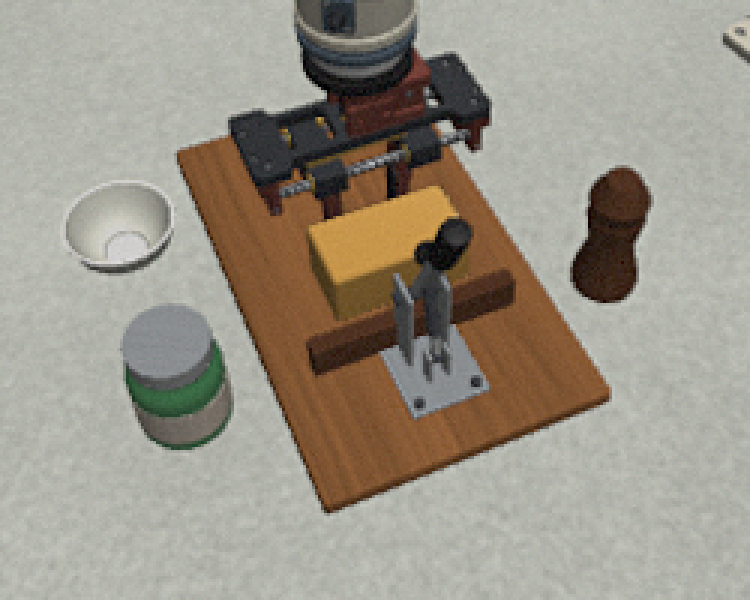

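The cheese is square behind the fence with its front edge about 21 mm short, and I can see no camera housing near the lever. I'll finish the push in small steps.

>>> jog_arm(
  moves=[
    {"grip": 0.5, "translation": [0.006, 0, 0], "roll": 0},
    {"grip": 0.5, "translation": [0.012, 0, 0], "roll": 0},
    {"grip": 0.5, "translation": [0.016, 0, 0], "roll": 0},
    {"grip": 0.5, "translation": [0.019, 0, 0], "roll": 0},
    {"grip": 0.5, "translation": [0.019, 0, 0], "roll": 0},
  ],
)

```text
t: 3.85
ee_pos: [0.5305, -0.0477, 0.0306]
tcp_rot: [0.758, 0.652, 0.0, -0.0]
force: [0.7, 0.2, 0.4]
width: 0.5
```

>>> jog_arm(
  moves=[
    {"grip": 0.5, "translation": [0.001, 0, 0], "roll": 0},
    {"grip": 0.5, "translation": [0.002, 0, 0], "roll": 0},
    {"grip": 0.5, "translation": [0.002, 0, 0], "roll": 0},
  ],
)

```text
t: 4.15
ee_pos: [0.5307, -0.0462, 0.0307]
tcp_rot: [0.758, 0.652, 0.0, 0.0]
force: [-0.8, -1.0, -0.2]
width: 0.505
```

>>> jog_arm(
  moves=[
    {"grip": 0.5, "translation": [0.0015, 0, 0], "roll": 0},
    {"grip": 0.5, "translation": [0.003, 0, 0], "roll": 0},
    {"grip": 0.5, "translation": [0.003, 0, 0], "roll": 0},
  ],
)

```text
t: 4.45
ee_pos: [0.5311, -0.0442, 0.0308]
tcp_rot: [0.758, 0.652, -0.001, 0.0]
force: [-0.6, -9.0, 1.3]
width: 0.499
```

Run:
```python
from h import *
s=bot.sense();print(s["ee_pos"],tob(s["ee_pos"][None]),s["force"])
for n in ("scene","top"):
    p,d=bot.get_image(n);W=world(n,d)
    B=tob(W);m=cheese(n,p,W,.06)&(abs(B[...,0])<.08)&(abs(B[...,1]-.03)<.07)
    for lo,hi in((-.05,-.02),(.015,.045)):
        q=B[m&(B[...,0]>lo)&(B[...,0]<hi)];print(n,len(q),len(q) and np.percentile(q[:,1],[1,99]))
    if n=="scene":cv2.imwrite("pics/s3.png",p[130:330,200:450].repeat(3,0).repeat(3,1))
```

```text
[ 0.53107099 -0.04424848  0.03075968] [[-0.00411567 -0.00239471]] [-0.61932238 -9.02227444  1.32399851]
scene 134 [0.01224086 0.0707683 ]
scene 321 [0.01276866 0.07087875]
top 5 [0.06782323 0.06897973]
top 0 0
```

View pics/s3.png

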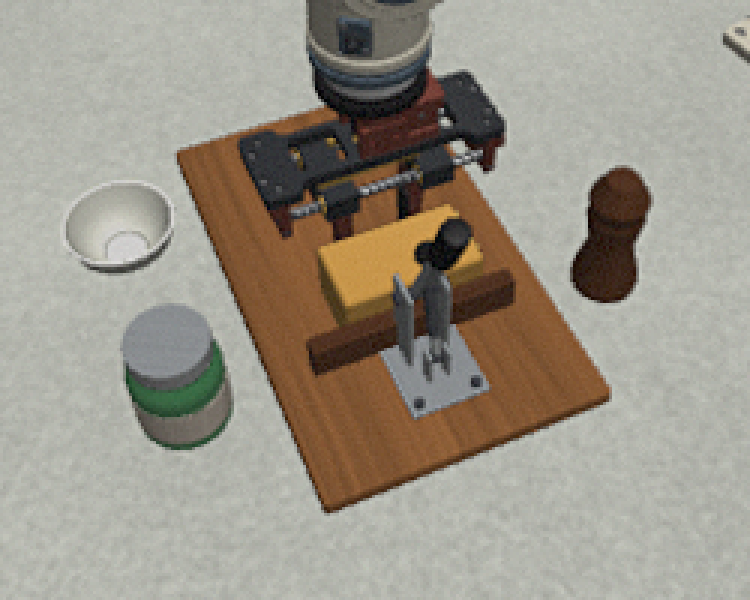

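The push force rose to 9 N, and the cheese's front edge is at 70.8 mm on both sides, so it is flush with the fence. I'll hold briefly, back off, rise, and go over behind the lever.

>>> jog_arm(
  moves=[
    {"grip": 0.5, "translation": [0, 0, 0], "roll": 0},
    {"grip": 0.5, "translation": [0, 0, 0], "roll": 0},
    {"grip": 0.5, "translation": [-0.01, 0, 0], "roll": 0},
    {"grip": 0.5, "translation": [-0.03, 0, 0], "roll": 0},
    {"grip": 0.4, "translation": [-0.04, 0, -0.03], "roll": 0},
    {"grip": 0.2, "translation": [-0.04, 0, -0.075], "roll": 0},
    {"grip": 0, "translation": [-0.04, 0, -0.12], "roll": 0},
    {"grip": 0, "translation": [-0.04, 0, -0.165], "roll": 0},
    {"grip": 0, "translation": [-0.04, 0, -0.21], "roll": 0},
    {"grip": 0, "translation": [-0.04, 0.004, -0.25], "roll": 0},
    {"grip": 0, "translation": [-0.04, 0.004, -0.25], "roll": 0},
  ],
)

```text
t: 5.65
ee_pos: [0.5325, -0.0841, 0.2868]
tcp_rot: [0.758, 0.652, 0.004, 0.004]
force: [-0.2, -0.8, -1.2]
width: 0.005
```

Run:
```python
from h import *
s=bot.sense();print(s["ee_pos"],tob(s["ee_pos"][None]),s["force"],s["width"])
n="scene"
p,d=bot.get_image(n);W=world(n,d);B=tob(W);Z=W[...,2]
m=cheese(n,p,W,.06)&(abs(B[...,0])<.08)&(abs(B[...,1]-.03)<.07)
print(rect(B[m]))
for lo,hi in((-.05,-.02),(.015,.045)):
    q=B[m&(B[...,0]>lo)&(B[...,0]<hi)];print(n,len(q),np.percentile(q[:,1],[1,99]))
h=(abs(B[...,0])<.03)&(B[...,1]>.1)&(B[...,1]<.18)&(Z>.13)&(Z<.22);q=np.c_[B[h],Z[h]];print(q.min(0),q.max(0))
```

```text
[ 0.53247184 -0.0840831   0.2867852 ] [[ 0.00326031 -0.04156554]] [-0.23783495 -0.82545425 -1.18860873] 0.004767384866995359
(array([-5.75202942, 40.81949234]), (110.18131256103516, 60.754886627197266), 0.003911989741027355)
scene 128 [0.01156543 0.07070987]
scene 315 [0.01279895 0.07043818]
[-0.00933974  0.10058138  0.13117302] [0.01028527 0.14686176 0.20521363]
```

The cheese stayed home at y = 40.8 mm with 0° skew, and the lever is still open. Now I'll move behind the lever and come down.

>>> jog_arm(
  moves=[
    {"grip": 0, "translation": [0.045, 0, 0], "roll": 0},
    {"grip": 0, "translation": [0.09, -0.002, 0], "roll": 0},
    {"grip": 0, "translation": [0.135, -0.002, 0], "roll": 0},
    {"grip": 0, "translation": [0.18, -0.002, 0], "roll": 0},
    {"grip": 0, "translation": [0.228, -0.002, 0], "roll": 0},
    {"grip": 0, "translation": [0.228, -0.002, 0], "roll": 0},
    {"grip": 0, "translation": [0.228, -0.002, 0.04], "roll": 0},
    {"grip": 0, "translation": [0.228, -0.002, 0.08], "roll": 0},
    {"grip": 0, "translation": [0.228, -0.002, 0.11], "roll": 0},
    {"grip": 0, "translation": [0.228, -0.002, 0.127], "roll": 0},
    {"grip": 0, "translation": [0.228, -0.002, 0.127], "roll": 0},
    {"grip": 0, "translation": [0.228, -0.002, 0.127], "roll": 0},
  ],
)

```text
t: 6.9
ee_pos: [0.5609, 0.1417, 0.153]
tcp_rot: [0.759, 0.652, -0.001, -0.0]
force: [-0.6, -0.4, 0.8]
width: 0.007
```

Run:
```python
from h import *
s=bot.sense();print(s["ee_pos"],tob(s["ee_pos"][None]),s["force"],s["width"],s["tcp_rot"])
p,d=bot.get_image("scene");cv2.imwrite("pics/s4.png",p[130:330,200:450].repeat(3,0).repeat(3,1))
```

```text
[0.56085361 0.14165435 0.15301933] [[-0.00263125  0.18587282]] [-0.57823476 -0.37397289  0.79151576] 0.007153617850784503 [ 7.58577523e-01  6.51582091e-01 -8.43655698e-04 -4.56731111e-04]
```

View pics/s4.png

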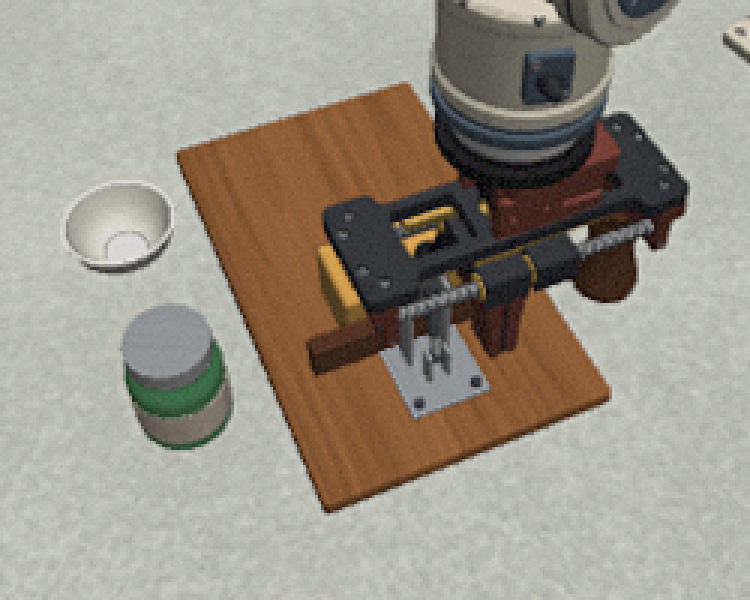

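The closed fingers are behind the lever, at about (500,330), and free. Next I'll push the lever to −y.

>>> jog_arm(
  moves=[
    {"grip": 0, "translation": [-0.012, 0.003, 0], "roll": 0},
    {"grip": 0, "translation": [-0.024, 0.003, 0], "roll": 0},
    {"grip": 0, "translation": [-0.036, 0.003, 0], "roll": 0},
    {"grip": 0, "translation": [-0.048, 0.003, 0], "roll": 0},
    {"grip": 0, "translation": [-0.06, 0.003, 0], "roll": 0},
    {"grip": 0, "translation": [-0.07, 0.003, 0], "roll": 0},
  ],
)

```text
t: 7.55
ee_pos: [0.5536, 0.0714, 0.1539]
tcp_rot: [0.759, 0.652, 0.0, 0.0]
force: [-0.5, 0.8, 2.1]
width: 0.005
```

>>> jog_arm(
  moves=[
    {"grip": 0, "translation": [-0.012, 0, 0], "roll": 0},
    {"grip": 0, "translation": [-0.024, 0, 0], "roll": 0},
    {"grip": 0, "translation": [-0.036, 0, 0], "roll": 0},
    {"grip": 0, "translation": [-0.048, 0, 0], "roll": 0},
    {"grip": 0, "translation": [-0.06, 0, 0], "roll": 0},
    {"grip": 0, "translation": [-0.07, 0, 0], "roll": 0},
    {"grip": 0, "translation": [-0.07, 0, 0], "roll": 0},
  ],
)

```text
t: 8.25
ee_pos: [0.5431, 0.0021, 0.1537]
tcp_rot: [0.759, 0.651, -0.0, 0.0]
force: [-0.5, 1.0, 1.5]
width: 0.003
```

Run:
```python
from h import *
s=bot.sense();print(s["ee_pos"],tob(s["ee_pos"][None]),s["force"],s["width"],s["tcp_rot"])
p,d=bot.get_image("scene");cv2.imwrite("pics/s5.png",p[130:330,200:450].repeat(3,0).repeat(3,1))
```

```text
[0.54309901 0.00206458 0.15368158] [[0.00081015 0.04520056]] [-0.51265495  0.95836903  1.53262925] 0.003463599463401492 [ 7.58865253e-01  6.51247639e-01 -1.86696014e-04  7.80105435e-05]
```

View pics/s5.png

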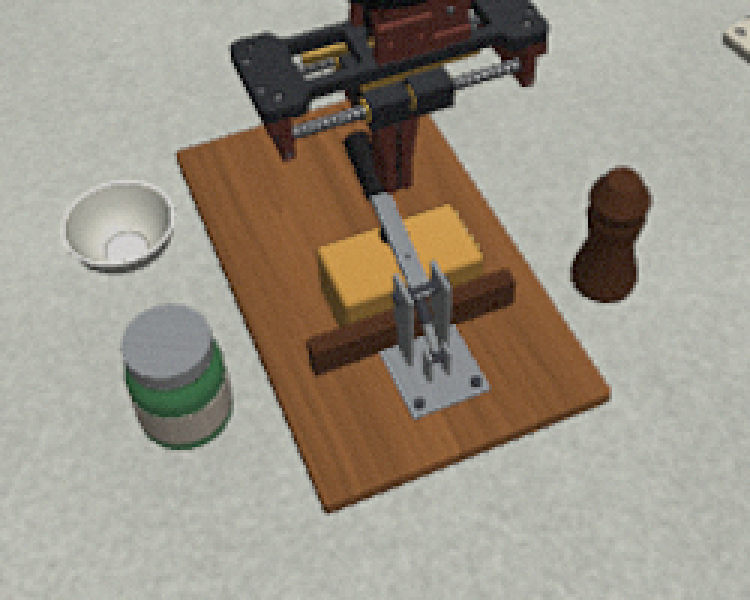

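The lever has gone over: its bar runs from (425,285) to the handle at (360,150). I'll rise clear and verify.

>>> jog_arm(
  moves=[
    {"grip": 0, "translation": [0, 0, -0.03], "roll": 0},
    {"grip": 0, "translation": [0, 0, -0.07], "roll": 0},
    {"grip": 0, "translation": [0.03, 0, -0.11], "roll": 0},
    {"grip": 0, "translation": [0.07, 0, -0.14], "roll": 0},
    {"grip": 0, "translation": [0.11, 0, -0.15], "roll": 0},
    {"grip": 0, "translation": [0.15, 0, -0.15], "roll": 0},
    {"grip": 0, "translation": [0.15, 0, -0.15], "roll": 0},
  ],
)

```text
t: 9.0
ee_pos: [0.5665, 0.1561, 0.3044]
tcp_rot: [0.757, 0.653, 0.001, 0.0]
force: [0.6, -0.6, -0.9]
width: 0.006
```

Run:
```python
from h import *
s=bot.sense();print(s["ee_pos"],s["force"])
n="scene"
p,d=bot.get_image(n);W=world(n,d);B=tob(W);Z=W[...,2]
m=cheese(n,p,W,.06)&(abs(B[...,0])<.08)&(abs(B[...,1]-.03)<.07)&(Z<.072)
print(rect(B[m]))
for lo,hi in((-.05,-.02),(.015,.045)):
    q=B[m&(B[...,0]>lo)&(B[...,0]<hi)];print(len(q),np.percentile(q[:,1],[1,99]))
h=(abs(B[...,0])<.006)&(Z>.075)&(Z<.2)
for y in(-.03,-.015,0,.02,.04,.06,.08):
    q=Z[h&(abs(B[...,1]-y)<.005)];print(y,len(q),len(q) and np.median(q))
cv2.imwrite("pics/s6.png",p[130:330,200:450].repeat(3,0).repeat(3,1))
```

```text
[0.56645764 0.15611752 0.30437299] [ 0.62731465 -0.61408404 -0.93081883]
(array([-5.72879028, 40.76141739]), (60.94573974609375, 110.09007263183594), 89.89749908447266)
271 [0.01165588 0.07039041]
319 [0.01365548 0.07077064]
-0.03 13 0.10034037834597109
-0.015 18 0.10001536068083505
0 22 0.09930700454526964
0.02 24 0.09248484195113699
0.04 22 0.09153316272137191
0.06 20 0.0909003524401491
0.08 22 0.09018859286128728
```

View pics/s6.png

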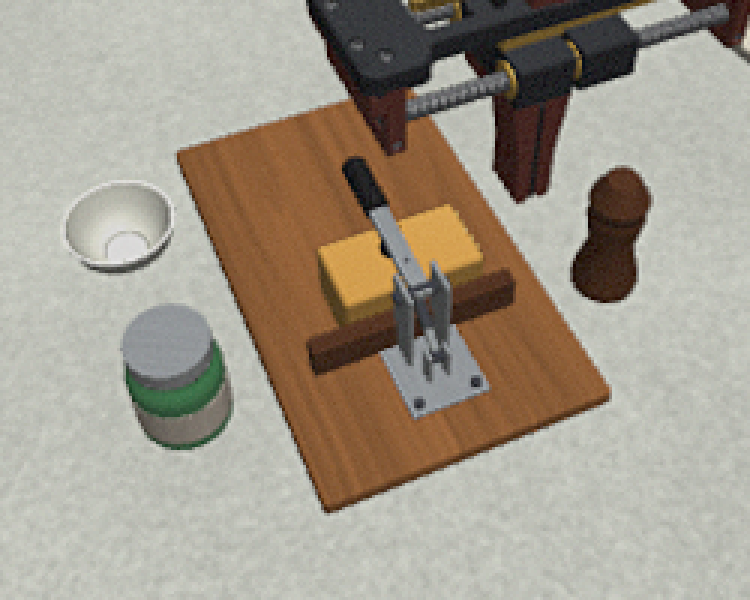

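The lever is nearly level: its top is at z ≈ 0.090–0.092 m and the slope of about 0.04 rad gives an angle of about 1.93 rad. Its foot is on the cheese, the cheese is home and square, and the robot is clear.

```bash
python3 -c "
from bench import bot
print(bot.sign_off())"
```

```text
the job is handed in; nothing more can be done
None
```

The cheese is against the fence and the clamp is snapped down on it. I handed the job in at about 9 s; it gives no verdict.

I pushed the cheese along the board with the two half-open fingertips until the push force rose to 9 N against the fence. Then I went over behind the lever and pushed it past its centre with the closed fingertips.

- **Cheese:** in the last check its centre was at about board y = 40.8 mm. Its skew was about 0.1°, and its front edge was flush with the fence on both sides.
- **Clamp:** the lever lies nearly level at about 1.93 rad, with its foot on the cheese. I could not measure the foot's force; I judge that it presses from the lever's resting angle.
- **Bystanders and robot:** the jar, mill and dish look unmoved in the pictures, though I did not re-measure them. The robot was clear of everything.
- **Disagreement:** the top and scene cameras differed by up to about 3 mm on the board's position. I used the mean, and no check failed.

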